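Find the loose terminal bolt and hold its cap open

TASK

One of the three terminal bolts on the welding station's output board has lost its locknut's hold. With the supply off, first push the switch compartment's door fully shut until its catch holds it; then tap down on the bolt heads, one after another, to find the one that gives and stays down, and only then lift that bolt's sprung dust cap by its tab to 50 degrees or more. Finish while still holding that cap open for the fitter, with the other two caps shut, the door shut and everything else on the bench left where it is.

Things in the scene. Friction and masses are not known exactly. Their poses are not given: they have to be found in the camera images.
- board: The fixed grey output board, 200 mm deep (x), 420 wide (y); origin: middle of its footprint on the table; x points to its rear, away from the robot, z up. Right part (y -210 to +70 mm): deck 55 mm high with three terminals in a row at x -30 mm, y -155 (a), -80 (b), -5 mm (c). Left part (y +70 to +210 mm): switch compartment 150 mm high with a door in its front.
- door (a joint): Compartment door, rad: 0 = shut, grows as its free edge (-y of the board) swings out towards the robot. It stays where it is left (hinge friction 0.04 N m). Over the last 0.1 rad a sprung ball catch resists a push at the free edge with about 5 N, then, inside 0.05 rad, snaps the door to 0 and holds it; not caught, it stands ajar by 0.1 or more.
- door_hinge (a point): On the door's upright hinge axis (its left edge, +y of the board), at half the door's height, 79 mm above the table. The panel runs to -y of the board when shut; it is 136 mm wide, 138 high (10 to 148 mm above the table), 12 thick; its front face lies 12 mm in front of this axis.
- door_edge (a point): On the door's front face, 20 mm from its free edge (116 mm from the hinge along the panel), at half its height: a place to push. Its x axis is the inward normal of the face (the way to push), its y axis runs along the panel towards the hinge, z up.
- bolt_a_top (a point): Centre of the top of bolt a's upright steel hex head, 21 mm across, 115.5 mm above the table at the start, 14 mm above the cap, through whose round 31 mm hole it stands.
- bolt_a (a joint): How far bolt a has sunk, m: 0 at the start for all. A tight bolt gives less than 1 mm. The loose one slides 7 mm straight down under a push of about 3 N on its head and stays down. Which one is loose cannot be seen and changes from time to time.
- cap_a (a joint): Dust cap a, a plastic plate 60 x 56 x 6 mm around the bolt head, rad: 0 = shut (level), grows as its front is lifted, stop at 1.35. A light spring (about 1 N at the tab) shuts it when let go. Hinge axis: along y of the board, 35 mm behind the bolt, 98.5 mm above the table.
- cap_a_tab (a point): Where to hold cap a's tab: a tongue 16 mm wide (along y of the board) and 8 thick that stands 34 mm out from the cap's front edge towards the robot. This point is 23 mm out from that edge, mid width and thickness, 99.5 mm above the table when shut, 44 mm above the deck; the hinge axis lies 88 mm behind it (+x of the board) and 1 mm lower.
- bolt_b_top (a point): Centre of the top of bolt b's upright steel hex head, 21 mm across, 115.5 mm above the table at the start, 14 mm above the cap, through whose round 31 mm hole it stands.
- bolt_b (a joint): How far bolt b has sunk, m: 0 at the start for all. A tight bolt gives less than 1 mm. The loose one slides 7 mm straight down under a push of about 3 N on its head and stays down. Which one is loose cannot be seen and changes from time to time.
- cap_b (a joint): Dust cap b, a plastic plate 60 x 56 x 6 mm around the bolt head, rad: 0 = shut (level), grows as its front is lifted, stop at 1.35. A light spring (about 1 N at the tab) shuts it when let go. Hinge axis: along y of the board, 35 mm behind the bolt, 98.5 mm above the table.
- cap_b_tab (a point): Where to hold cap b's tab: a tongue 16 mm wide (along y of the board) and 8 thick that stands 34 mm out from the cap's front edge towards the robot. This point is 23 mm out from that edge, mid width and thickness, 99.5 mm above the table when shut, 44 mm above the deck; the hinge axis lies 88 mm behind it (+x of the board) and 1 mm lower.
- bolt_c_top (a point): Centre of the top of bolt c's upright steel hex head, 21 mm across, 115.5 mm above the table at the start, 14 mm above the cap, through whose round 31 mm hole it stands.
- bolt_c (a joint): How far bolt c has sunk, m: 0 at the start for all. A tight bolt gives less than 1 mm. The loose one slides 7 mm straight down under a push of about 3 N on its head and stays down. Which one is loose cannot be seen and changes from time to time.
- cap_c (a joint): Dust cap c, a plastic plate 60 x 56 x 6 mm around the bolt head, rad: 0 = shut (level), grows as its front is lifted, stop at 1.35. A light spring (about 1 N at the tab) shuts it when let go. Hinge axis: along y of the board, 35 mm behind the bolt, 98.5 mm above the table.
- cap_c_tab (a point): Where to hold cap c's tab: a tongue 16 mm wide (along y of the board) and 8 thick that stands 34 mm out from the cap's front edge towards the robot. This point is 23 mm out from that edge, mid width and thickness, 99.5 mm above the table when shut, 44 mm above the deck; the hinge axis lies 88 mm behind it (+x of the board) and 1 mm lower.
- spray_can: Bystander, leave alone: aerosol can, 65 mm across, 190 mm high, upright on the table. Origin at the centre of its underside.
- spanner: Bystander, leave alone: flat steel spanner 220 mm long, lying on the table in front of the board. Origin at the centre of its underside.
- wire_brush: Bystander, leave alone: wire brush 260 mm long, lying on the table. Origin at the centre of its underside.
- tube_offcut: Bystander, leave alone: piece of 40 x 40 mm square steel tube, 120 mm long, lying on the table. Origin at the centre of its underside.
- grinder: Bystander, leave alone: small angle grinder, about 300 mm long and 70 mm high, lying on the table. Origin at the centre of its underside.
- magnet_square: Bystander, leave alone: dark triangular magnetic welding square, 100 mm high and 22 mm thick, standing on the table. Origin at the centre of its underside.
- tip_tin: Bystander, leave alone: small round tin, 48 mm across and 40 mm high, on the rear of the switch compartment's roof. Origin at the centre of its underside.
- spare_nut: Bystander, leave alone: loose hex nut 28 mm across, on the deck behind the terminals. Origin at the centre of its underside.

How it is judged:
On the way, in this order (a step that is already met when the one before it is completed fails the run):
1. the compartment's door is shut on its catch (value of joint door below 0.03 rad), for 0.3 s.
2. the loose bolt has been found: tapped, it has sunk (value of joint any of bolt_a, bolt_b, bolt_c above 0.0045 m), for 0.1 s.
3. its cap is lifted open by the fingers (((value of joint bolt_a above 0.0045 m and value of joint cap_a above 0.8 rad and contact force between the fingers and cap_a above 0.2 N) or (value of joint bolt_b above 0.0045 m and value of joint cap_b above 0.8 rad and contact force between the fingers and cap_b above 0.2 N) or (value of joint bolt_c above 0.0045 m and value of joint cap_c above 0.8 rad and contact force between the fingers and cap_c above 0.2 N))), for 0.2 s.
At the end, for the whole second after the job is handed in: Door shut on its catch (under 0.03 rad); the loose bolt sunk by more than 4.5 mm; its cap held by the fingers (contact force over 0.2 N) at more than 0.8 rad (46 degrees) and still; the other two caps under 0.1 rad (value of joint door below 0.03 rad and (((value of joint bolt_a above 0.0045 m and value of joint cap_a above 0.8 rad and contact force between the fingers and cap_a above 0.2 N) and velocity of joint cap_a between -0.2 and 0.2 rad/s and value of joint each of cap_b, cap_c below 0.1 rad) or ((value of joint bolt_b above 0.0045 m and value of joint cap_b above 0.8 rad and contact force between the fingers and cap_b above 0.2 N) and velocity of joint cap_b between -0.2 and 0.2 rad/s and value of joint each of cap_a, cap_c below 0.1 rad) or ((value of joint bolt_c above 0.0045 m and value of joint cap_c above 0.8 rad and contact force between the fingers and cap_c above 0.2 N) and velocity of joint cap_c between -0.2 and 0.2 rad/s and value of joint each of cap_a, cap_b below 0.1 rad))); the arm keeps its last pose, push and grip.
It fails at once if a cap is lifted (over 0.25 rad) whose bolt has not been found loose by tapping it ((value of joint cap_a above 0.25 rad and value of joint bolt_a below 0.0045 m) or (value of joint cap_b above 0.25 rad and value of joint bolt_b below 0.0045 m) or (value of joint cap_c above 0.25 rad and value of joint bolt_c below 0.0045 m)).
It fails at once if a bystander is moved by more than 30 mm (distance of any of spray_can, spanner, wire_brush, tube_offcut, grinder, magnet_square, tip_tin, spare_nut from where it was at the start of the episode above 0.03 m).
It also fails if it takes over 54 s, if anything falls off the work surface, if the arm or the gripper's body presses on something with over 40 N, if the wrist force passes 120 N, or if a joint passes its speed limit or range.

ROBOT

A 6-joint arm with a two-finger parallel gripper is mounted at the origin on the work surface. World frame = base frame: x ahead of the robot, y to its left, z up, the work surface at z = 0. Lengths are in m, angles in rad, forces in N, time in s.
With the tool pointing down it reaches from about 0.375 to 0.925 m from the base axis. Payload 5.7 kg.
Tool frame: the origin (TCP) lies midway between the tips of the shut fingers; the grasp point (between the pads) lies 19 mm behind it; z points along the fingers, y is the line along which they close (so a half turn about z gives the same grasp; the last joint's range is limited). The gripper opens to 88 mm and grips with 3 to 60 N. Pads are 20 mm wide; open, the fingers measure 115 mm over their backs; the gripper's body (75 mm by 178 mm) begins 61 mm behind the grasp point.
Start: joints at [1.061, 0.359, 1.51, -0, 1.272, -0.115], TCP at [0.231, 0.554, 0.223] pointing down, gripper open.
Joint ranges: [-2.97, 2.97], [-1.01, 2.36], [0.21, 2.38], [-0.96, 4.11], [0.2, 2.71], [-2.98, 2.98]. Speed limits (rad/s): [2.39, 2.39, 3.14, 3.14, 3.14, 3.14].

INTERFACE

Orientations are given as a unit quaternion [x, y, z, w].
In Python, from bench import move_ptp, servo_line, goto_joints, move_gripper, sleep, inverse_kinematics, capture, PlanningError, close_job, spot_in, silhouettes, current_clock, current_joint_pos, current_qvel, current_joint_torque, current_position, current_orientation, current_force, current_torque, current_finger_gap, current_grip_force gives the robot as it stands. Calls block until the motion is done:
- move_ptp(position, orientation): joint-space move of the TCP to a pose.
- servo_line(position, orientation=None, rate=0.15, contact_N=None): straight line of the TCP; orientation=None keeps the orientation; rate is the mean speed in m/s. With contact_N (N) it stops when the force on the tool has changed by that much, and returns True; else False.
- goto_joints(angles): joint-space move.
- move_gripper(opening): finger opening in m; the grip force is fixed at half the most; returns when the fingers have stopped.
- sleep(seconds).
- inverse_kinematics(position, orientation): joint angles nearest the present ones, or None.
- capture(name): name is "scene" or "side" or "wrist"; returns a dict with "image" (480x640x3 uint8, blue, green, red), "range_z" (480x640 float32, m along the optical axis (not along the pixel's ray), 0 where there is no reading), "intrinsics" (3x3 intrinsics, pixels), "k1" (the pictures are not rectified: a ray, as slopes to the right and down, at radius r is drawn at 1 + k1 r^2 times it, then the intrinsics apply), "R" (3x3) and "t" (3): a world point X has camera coordinates R X + t. Camera axes: x right, y down, z forward; pixel columns grow to the right and rows downward; lengths in m; the calibration is good to about 2 mm. A picture is of the moment at which its call begins.
A pose or a line that the arm cannot do raises PlanningError and nothing moves.
- close_job(): hands the job in; it is judged then, once.
Trained networks look in the newest picture that a camera, given by its name, has taken for a name from the list of things; names that differ only in an ending like _2 or _b are one class to them, and where a whole thing is asked for, a point or a joint stands for the part that bears it (a point fixed in the world has none). Each returns a list of dicts, best first, with "conf" (0 to 1); they miss things now and then, are a little off and sometimes report something else, mostly with a low value. They report only what shows in the picture. A call takes as long as a camera call.
- spot_in(camera, query): "xy" ([column, row] in pixels, amid what is visible of it).
- silhouettes(camera, query): "region" (480x640 bool, what is visible of it) and "xy" ([column, row] in pixels, amid what is visible of it).
Readings, each from a call of its own:
- current_clock(): time.
- current_joint_pos(): joint angles.
- current_qvel(): joint speeds.
- current_joint_torque(): joint torques, N m.
- current_position(): TCP position.
- current_orientation(): TCP orientation.
- current_force(): force on the tool from outside, world axes, zero at the start.
- current_torque(): the same for the moment, N m.
- current_finger_gap(): finger opening in m.
- current_grip_force(): force on a finger pad.
Only numpy, scipy, OpenCV 4.12 (cv2) and the standard library are available. Lean on these libraries where they do the work, as an engineer would, in place of code of your own. Each camera call takes 0.05 s, during which the arm holds its last target. There are 200 camera calls.

## Working session

There is one attempt and no reset: what is moved stays moved. The work goes in short steps, each a Python script; the robot and the scene stay as the last script left them, time stands still between calls to the robot, and variables do not carry over. Pictures are saved under pics/ and viewed, at most 10 in all, crops included, and the job is handed in when it is done.

```bash
mkdir -p pics; cat > h.py <<'E'
import numpy as np, cv2
from bench import *
def world(c,xy,z=None):
    K=c["intrinsics"];u=(xy[0]-K[0,2])/K[0,0];v=(xy[1]-K[1,2])/K[1,1]
    d=np.array([u,v]);s=d.copy()
    for _ in range(20): s=d/(1+c["k1"]*(s@s))
    if z is None:
        r=c["range_z"];zz=r[int(round(xy[1])),int(round(xy[0]))]
        return c["R"].T@(np.array([s[0],s[1],1])*zz-c["t"])
    dr=c["R"].T@np.array([s[0],s[1],1]);o=-c["R"].T@c["t"]
    return o+dr*(z-o[2])/dr[2]
def cloud(c,step=1):
    K=c["intrinsics"];vv,uu=np.mgrid[0:480:step,0:640:step]
    d=np.stack([(uu-K[0,2])/K[0,0],(vv-K[1,2])/K[1,1]],-1);s=d.copy()
    for _ in range(20): s=d/(1+c["k1"]*(s**2).sum(-1,keepdims=True))
    r=c["range_z"][::step,::step]
    P=np.concatenate([s,np.ones(s.shape[:2]+(1,))],-1)*r[...,None]
    W=(P-c["t"])@c["R"]; W[r==0]=np.nan
    return W
E
python3 - <<'E'
from h import *
for n in ("scene","side"):
    c=capture(n);cv2.imwrite(f"pics/{n}0.png",c["image"])
    print(n,"cam at",(-c["R"].T@c["t"]).round(3))
    for q in ["bolt_a_top","cap_a_tab","door_edge","door_hinge","spray_can","spanner","wire_brush","tube_offcut","grinder","magnet_square","tip_tin","spare_nut","board"]:
        for d in spot_in(n,q)[:4]:
            print(q,round(d["conf"],2),np.round(d["xy"]),world(c,d["xy"]).round(3))
print(current_clock())
E
```

```text
scene cam at [ 1.033 -0.899  1.263]
bolt_a_top 0.64 [328. 175.] [0.408 0.329 0.038]
bolt_a_top 0.59 [299. 294.] [ 0.599 -0.199  0.116]
cap_a_tab 0.9 [296. 290.] [ 0.58  -0.184  0.103]
door_edge 0.67 [315. 212.] [0.48  0.107 0.094]
door_edge 0.53 [327. 255.] [ 0.602 -0.045  0.117]
door_edge 0.17 [391. 175.] [0.606 0.415 0.055]
door_hinge 0.68 [317. 209.] [0.49  0.101 0.113]
door_hinge 0.52 [312. 272.] [ 0.595 -0.121  0.121]
spray_can 0.59 [203. 310.] [ 0.418 -0.372  0.137]
spanner 0.56 [268. 259.] [ 0.409 -0.06   0.002]
spanner 0.49 [199. 309.] [ 0.415 -0.38   0.15 ]
spanner 0.21 [317. 211.] [0.49  0.105 0.101]
wire_brush 0.93 [300. 398.] [ 0.722 -0.413  0.017]
tube_offcut 0.89 [325. 176.] [0.403 0.322 0.037]
grinder 0.83 [390. 175.] [0.601 0.424 0.049]
grinder 0.68 [335. 269.] [ 0.638 -0.063  0.093]
grinder 0.28 [228. 411.] [ 0.6   -0.541  0.063]
grinder 0.18 [296. 291.] [ 0.588 -0.194  0.114]
magnet_square 0.61 [230. 410.] [ 0.603 -0.538  0.066]
tip_tin 0.54 [390. 214.] [0.718 0.114 0.194]
tip_tin 0.43 [316. 210.] [0.485 0.108 0.103]
spare_nut 0.74 [312. 274.] [ 0.596 -0.121  0.112]
[... 396 characters left out ...]
67.] [ 0.381 -0.393  0.134]
spanner 0.81 [266. 288.] [ 0.401 -0.028  0.006]
wire_brush 0.66 [468. 389.] [ 0.695 -0.424  0.021]
wire_brush 0.29 [287. 222.] [0.478 0.096 0.095]
tube_offcut 0.63 [238. 208.] [0.382 0.311 0.028]
tube_offcut 0.17 [289. 222.] [0.484 0.104 0.087]
grinder 0.82 [285. 177.] [0.536 0.417 0.051]
grinder 0.74 [362. 259.] [ 0.593 -0.123  0.115]
grinder 0.32 [238. 207.] [0.383 0.311 0.03 ]
magnet_square 0.66 [432. 446.] [ 0.56  -0.555  0.084]
tip_tin 0.81 [372. 178.] [0.69  0.104 0.177]
tip_tin 0.26 [349. 243.] [ 0.589 -0.048  0.108]
spare_nut 0.69 [414. 274.] [ 0.705 -0.142  0.067]
board 0.79 [359. 256.] [ 0.592 -0.111  0.116]
board 0.46 [291. 220.] [0.491 0.11  0.089]
1.4
```

View pics/scene0.png

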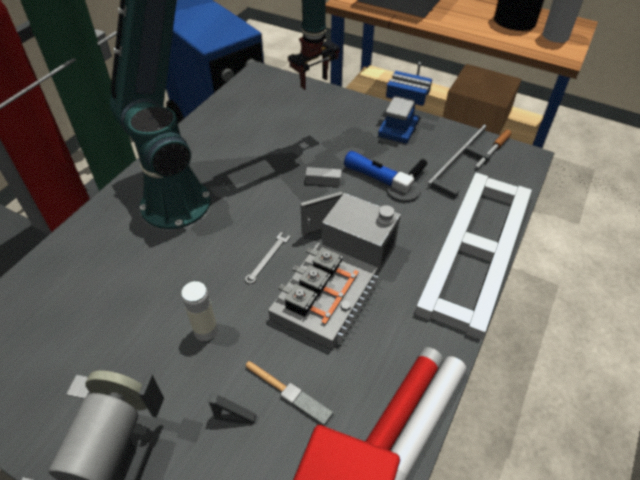

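View pics/side0.png

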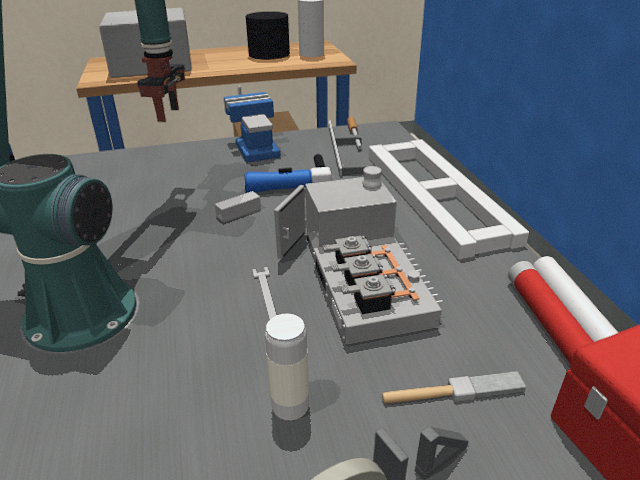

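The scene view shows the board with the bolt heads at about (299,294), (312,270) and (327,255). The compartment roof is at (362,222) and the door stands well open at (320,210). The side view agrees, with the door at (290,222), and the spanner lies in front of the board. Next I'll look from above with the wrist camera.

```bash
python3 - <<'E'
from h import *
print(current_orientation())
from scipy.spatial.transform import Rotation as R
print(R.from_quat(current_orientation()).as_matrix().round(2))
p=current_position(); 
servo_line([p[0],p[1],0.4],rate=0.3)
q=R.from_matrix(np.array([[0,1,0],[1,0,0],[0,0,-1]]).T).as_quat()
for qq in (q,R.from_matrix(np.array([[0,-1,0],[-1,0,0],[0,0,-1]]).T).as_quat(), R.from_matrix(np.diag([1,-1,-1])).as_quat()):
    print(qq,inverse_kinematics([0.5,-0.02,0.42],qq))
move_ptp([0.5,-0.02,0.42],R.from_matrix(np.diag([1,-1,-1])).as_quat())
c=capture("wrist");cv2.imwrite("pics/w1.png",c["image"]);print((-c["R"].T@c["t"]).round(3),c["R"].round(2))
for q in ["bolt_a_top","cap_a_tab","door_edge","door_hinge","spare_nut","tip_tin","spanner"]:
    for d in spot_in("wrist",q)[:4]:
        print(q,round(d["conf"],2),np.round(d["xy"]),world(c,d["xy"]).round(3))
for n in("wrist","side","scene"):
    c=capture(n);W=cloud(c).reshape(-1,3)
    W=W[(W[:,0]>.4)&(W[:,0]<.85)&(abs(W[:,1]+.05)<.32)]
    roof=W[abs(W[:,2]-.15)<.004].astype(np.float32);deck=W[abs(W[:,2]-.055)<.004].astype(np.float32)
    for nm,s in(("roof",roof),("deck",deck)):
        if len(s)>50: print(n,nm,len(s),np.median(s[:,2]),cv2.minAreaRect(s[:,:2]*1000), np.percentile(s[:,0],[1,99]),np.percentile(s[:,1],[1,99]))
    np.save(f"c_{n}.npy",cloud(c))
print(current_clock(),current_force())
E
```

```text
[ 1.96116965e-01  9.80580508e-01 -5.47671856e-05 -5.76285374e-06]
[[-0.92  0.38 -0.  ]
 [ 0.38  0.92 -0.  ]
 [-0.   -0.   -1.  ]]
[0.70710678 0.70710678 0.         0.        ] [-1.78107399e-01  8.82949294e-02  1.39499309e+00 -4.44089210e-16
  1.65830464e+00 -1.78107399e-01]
[ 0.70710678 -0.70710678  0.          0.        ] [-1.78107399e-01  8.82949294e-02  1.39499309e+00 -4.44089210e-16
  1.65830464e+00  2.96348525e+00]
[1. 0. 0. 0.] [-1.78107399e-01  8.82949294e-02  1.39499309e+00 -4.44089210e-16
  1.65830464e+00  1.39268893e+00]
[ 0.566 -0.02   0.583] [[ 0.   -1.    0.  ]
 [-0.97  0.    0.24]
 [-0.24 -0.   -0.97]]
bolt_a_top 0.63 [466. 115.] [ 0.593 -0.186  0.117]
cap_a_tab 0.79 [462. 125.] [ 0.583 -0.191  0.092]
cap_a_tab 0.67 [336. 111.] [ 0.596 -0.044  0.117]
cap_a_tab 0.15 [606.  53.] [ 0.678 -0.398  0.023]
door_edge 0.76 [196. 197.] [0.499 0.121 0.095]
door_hinge 0.96 [196. 200.] [0.498 0.118 0.108]
door_hinge 0.25 [403. 113.] [ 0.595 -0.117  0.116]
door_hinge 0.17 [339. 127.] [ 0.58  -0.048  0.105]
spare_nut 0.82 [418.  18.] [ 0.704 -0.14   0.067]
spare_nut 0.53 [604.  54.] [
[... 609 characters left out ...]
455307006836), (148.34095764160156, 280.5229187011719), 89.4003677368164) [0.46184827 0.72470214] [0.02975179 0.17043492]
side deck 4055 0.05470985 ((611.7162475585938, -44.45709228515625), (266.5450439453125, 450.96905517578125), 13.718762397766113) [0.49795428 0.72406844] [-0.24900371  0.15106447]
scene roof 1862 0.14944938 ((511.2557678222656, -50.073974609375), (614.4265747070312, 248.90524291992188), 52.49582290649414) [0.45723288 0.7283296 ] [0.0279026  0.17050294]
scene deck 2999 0.054401293 ((581.4620361328125, -105.11239624023438), (534.0950317382812, 320.4964294433594), 89.14341735839844) [0.48144395 0.72909049] [-0.2485773   0.07724653]
4.9583 [-0.0769315  -0.31462704 -0.17046773]
```

View pics/w1.png

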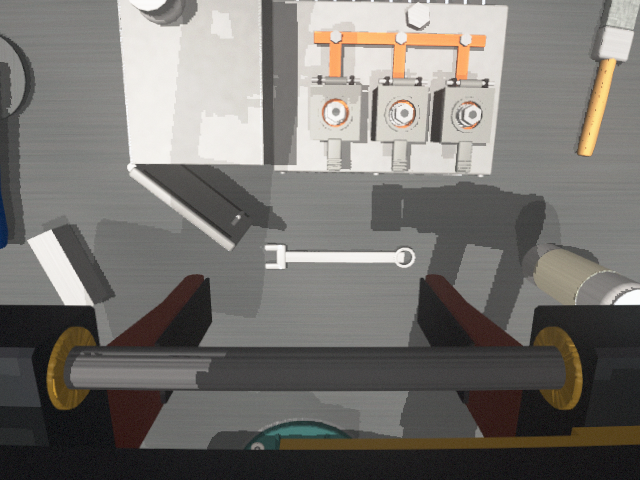

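The wrist view shows bolt heads c, b and a at (336,112), (404,113) and (472,114). The door is open with its hinge at (132,167) and free edge at (235,245), and the spanner lies in front of the board at y=257. I'll fit the board pose and door angle.

```bash
python3 - <<'E'
from h import *
c=capture("wrist")
for n,p in dict(c=(336,112),b=(404,113),a=(472,114)).items(): print(n,world(c,p,.1155).round(4))
W=cloud(c)
# bolt tops by depth
for n,p in dict(c=(336,112),b=(404,113),a=(472,114)).items():
    w=W[p[1]-16:p[1]+16,p[0]-16:p[0]+16].reshape(-1,3);w=w[(w[:,2]>.110)&(w[:,2]<.121)];print(n,len(w),((w.max(0)+w.min(0))/2).round(4),np.ptp(w,axis=0).round(3))
P=W.reshape(-1,3);P=P[np.isfinite(P[:,0])]
D=P[(abs(P[:,2]-.055)<.004)&(P[:,0]>.5)&(P[:,0]<.75)&(P[:,1]>-.27)&(P[:,1]<.03)]
ys=np.arange(-.23,.02,.02);fx=[np.percentile(D[abs(D[:,1]-y)<.004][:,0],1) for y in ys];print("front",np.polyfit(ys,fx,1),np.round(fx,4))
xs=np.arange(.54,.7,.02);fy=[np.percentile(D[abs(D[:,0]-x)<.004][:,1],.5) for x in xs];print("right",np.polyfit(xs,fy,1),np.round(fy,4))
Rf=P[(abs(P[:,2]-.15)<.005)&(P[:,0]>.53)&(P[:,0]<.75)&(P[:,1]>.02)&(P[:,1]<.19)]
ys=np.arange(.045,.16,.02);print("rfront",[np.percentile(Rf[abs(Rf[:,1]-y)<.004][:,0],1).round(4) for y in ys])
print("rside",[(np.percentile(Rf[abs(Rf[:,0]-x)<.004][:,1],[1,99])).round(4) for x in np.arange(.55,.7,.03)])
T=P[(abs(P[:,2]-.148)<.005)&(P[:,0]<.515)&(P[:,0]>.38)&(P[:,1]>.0)&(P[:,1]<.2)]
print("door",len(T),T.min(0),T.max(0),cv2.minAreaRect((T[:,:2]*1000).astype(np.float32)))
vx=cv2.fitLine((T[:,:2]*1000).astype(np.float32),cv2.DIST_HUBER,0,.01,.01).ravel();print(vx)
E
```

```text
c [ 0.5952 -0.0445  0.1155]
b [ 0.5943 -0.1189  0.1155]
a [ 0.5937 -0.194   0.1155]
c 260 [ 0.5952 -0.0434  0.1149] [0.021 0.017 0.008]
b 278 [ 0.5944 -0.1176  0.115 ] [0.021 0.018 0.008]
a 288 [ 0.5942 -0.1925  0.1146] [0.02  0.019 0.009]
front [0.01823794 0.5284013 ] [0.5245 0.5234 0.5245 0.5271 0.5258 0.5257 0.5261 0.527  0.527  0.527
 0.5281 0.5286 0.5284]
right [-0.01152366 -0.23945812] [-0.245  -0.2459 -0.2466 -0.2472 -0.2465 -0.2467 -0.2466 -0.2473]
rfront [np.float64(0.5427), np.float64(0.5425), np.float64(0.5436), np.float64(0.5437), np.float64(0.5428), np.float64(0.543)]
rside [array([0.0332, 0.1708]), array([0.0332, 0.1703]), array([0.0325, 0.1702]), array([0.0325, 0.1695]), array([0.0319, 0.169 ])]
door 1214 [0.44787484 0.06667771 0.14301467] [0.51483137 0.1551826  0.15136658] ((484.71954345703125, 110.077880859375), (107.65776062011719, 14.676101684570312), 51.19630432128906)
[  0.6245457   0.7809883 483.72375   107.58169  ]
```

```bash
cat >> h.py <<'E'
from scipy.spatial.transform import Rotation as Ro
PSI=-0.012; O=np.array([0.6252,-0.039])
def B(x,y): 
    c,s=np.cos(PSI),np.sin(PSI); return O+np.array([c*x-s*y,s*x+c*y])
def down(yaw): return (Ro.from_euler('z',yaw)*Ro.from_matrix(np.diag([1.,-1,-1]))).as_quat()
E
python3 - <<'E'
from h import *
H=np.array([.539,.168]); Z=.092
def tgt(th,off,r=.112):
    a=PSI-th; n=np.array([-np.cos(a),-np.sin(a)]); d=np.array([np.sin(a),-np.cos(a)])
    return [*(H+r*d+(.012+.010+off)*n),Z],down(a)
move_gripper(0)
p,q=tgt(.66,.04)
move_ptp([p[0],p[1],.3],q); servo_line(p,rate=.25)
print("app",servo_line(*tgt(.66,0.003),rate=.15,contact_N=15))
for th in np.arange(.56,.1,-.1):
    p,q=tgt(th,0.0); servo_line(p,q,rate=.12); print(round(th,2),current_force().round(1))
print(servo_line(*tgt(.12,0),rate=.08),current_force().round(1))
for off in (0,-.012):
  hit=servo_line(*tgt(0,off),rate=.06,contact_N=22); print(off,hit,current_force().round(1),current_position().round(4),tgt(0,0)[0])
  if hit: break
sleep(.4);print(current_force().round(1))
p=current_position(); servo_line([p[0]-.06,p[1],p[2]],rate=.15); servo_line([p[0]-.06,p[1],.3],rate=.3)
move_ptp([.5,-.02,.42],down(PSI))
c=capture("wrist");cv2.imwrite("pics/w2.png",c["image"]);print(current_clock())
P=cloud(c).reshape(-1,3)
T=P[(abs(P[:,2]-.148)<.006)&(P[:,0]<.56)&(P[:,0]>.4)&(P[:,1]>.035)&(P[:,1]<.165)]
for y in np.arange(.04,.165,.02): print(y.round(3),np.percentile(T[abs(T[:,1]-y)<.004][:,0],1).round(4))
E
```

```text
app False
0.56 [-0.7  0.3 -0.5]
0.46 [-1.1 -0.1 -0.8]
0.36 [ 0.1 -0.2  1.3]
0.26 [ 0.8  0.1 -0.5]
0.16 [ 1.   0.1 -0.4]
False [-0.6  0.2 -0.9]
0 False [-1.8  0.1 -1. ] [0.5149 0.0564 0.0918] [np.float64(0.5156576162367599), np.float64(0.05627205756727809), 0.092]
-0.012 True [ 0.8  0.5 -0.1] [0.5138 0.0564 0.0907] [np.float64(0.5156576162367599), np.float64(0.05627205756727809), 0.092]
[-0.1  0.1  0.5]
13.25
0.04 0.5276
0.06 0.5279
0.08 0.5282
0.1 0.5286
0.12 0.5289
0.14 0.5283
0.16 0.5286
```

View pics/w2.png

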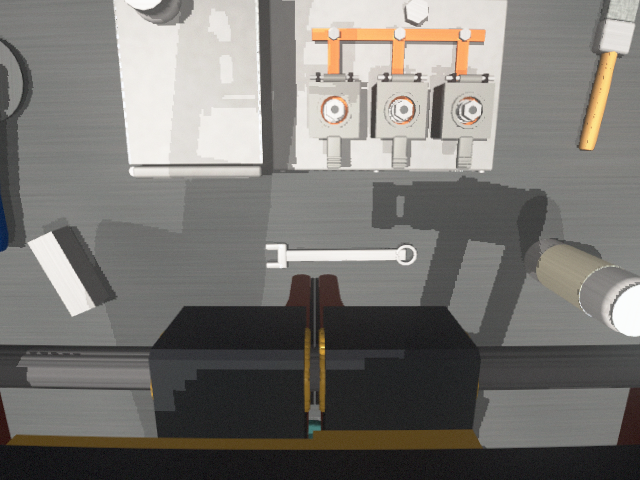

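The door's top edge now runs parallel to the board's front (row 171, columns 130–262), so it is shut. Now I'll tap the bolts.

```bash
python3 - <<'E'
from h import *
q=down(PSI)
for n,y in dict(c=-.005,b=-.08,a=-.155).items():
    p=B(-.03,y); move_ptp([*p,.16],q); servo_line([*p,.125],rate=.12)
    f0=current_force()[2]
    hit=servo_line([*p,.1068],rate=.03,contact_N=9)
    z=current_position()[2];print(n,hit,z.round(4),(current_force()[2]-f0).round(1),current_clock(),flush=True)
    servo_line([*p,.16],rate=.25)
    if z<.1105: break
c=capture("wrist"); print(current_clock())
E
```

```text
c True 0.1153 6.4 15.2
b True 0.1089 4.5 16.9333
17.3417
```

```bash
python3 - <<'E'
from h import *
q=down(PSI)
p=B(-.083,-.08)
move_ptp([p[0]-.06,p[1],.32],q); move_gripper(.036)
c=capture("wrist");P=cloud(c).reshape(-1,3);cv2.imwrite("pics/w3.png",c["image"])
for n,y in dict(a=-.155,b=-.08,c=-.005).items():
    b=B(-.03,y);s=P[np.hypot(*(P[:,:2]-b).T)<.006];print(n,len(s),np.median(s[:,2]) if len(s) else 0)
    t=B(-.083,y);s=P[(abs(P[:,0]-t[0])<.008)&(abs(P[:,1]-t[1])<.02)&(abs(P[:,2]-.1035)<.006)];print(" tab",len(s),s.min(0).round(4),s.max(0).round(4),t)
print(current_clock(),current_finger_gap())
E
```

```text
a 164 0.11670163306368678
 tab 336 [ 0.5327 -0.1997  0.0984] [ 0.5478 -0.1834  0.1074] [ 0.54034602 -0.19299286]
b 161 0.1096782050068715
 tab 309 [ 0.5335 -0.1255  0.1017] [ 0.5487 -0.1101  0.1073] [ 0.541246   -0.11799826]
c 164 0.1160427839590992
 tab 335 [ 0.5344 -0.0507  0.098 ] [ 0.5499 -0.0343  0.1075] [ 0.54214598 -0.04300366]
18.9167 0.03620839768096375
```

View pics/w3.png

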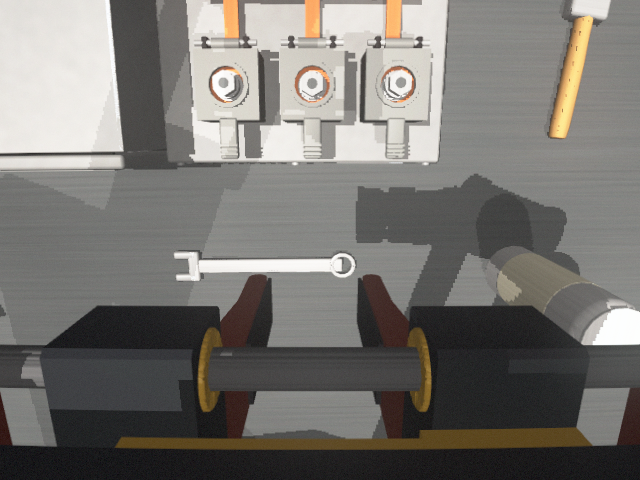

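Depth shows bolt b 6.5 mm lower than the other two, so b is the loose one. The picture shows its tab at (313,140), with its centre where I calculated it. Next I'll grip the tab and lift.

```bash
python3 - <<'E'
from h import *
q=down(PSI); D=.010; hz=.0985; r=.088
def tgt(th):
    # tab point lies 1 mm above the hinge plane, 88 mm in front
    u=-r*np.cos(th)-.001*np.sin(th); w=r*np.sin(th)+.001*np.cos(th)
    return [*B(.005+u,-.08),hz+w-D]
p=tgt(0)
move_ptp([p[0],p[1],.16],q)
print("down",servo_line(p,rate=.1,contact_N=12),current_position().round(4))
move_gripper(0); print("gap",current_finger_gap(),current_grip_force(),current_force().round(1))
if .012<current_finger_gap()<.02:
    for th in np.arange(.1,1.06,.1):
        servo_line(tgt(th),rate=.06); print(round(th,1),current_force().round(1),round(current_finger_gap(),4))
sleep(.5)
for n in("side","scene"):
    c=capture(n); im=c["image"]; cv2.imwrite(f"pics/{n}4.png",cv2.resize(im[150:350,220:460],None,fx=3,fy=3))
print(current_clock(),current_grip_force(),current_force().round(1),current_position().round(4))
E
```

```text
down False [ 0.5418 -0.1182  0.0902]
gap 0.015520672900227439 29.99245673418045 [0.4 5.6 3.4]
0.1 [ 1.2  5.1 -1.7] 0.0159
0.2 [ 1.1  5.9 -3.1] 0.0159
0.3 [ 1.4  4.7 -3.7] 0.0159
0.4 [ 0.9  4.2 -2.7] 0.0156
0.5 [ 0.9  5.7 -3.1] 0.0154
0.6 [ 0.7  6.  -2.6] 0.0157
0.7 [ 0.1  6.6 -3.5] 0.0153
0.8 [-0.7  7.3 -3.2] 0.0156
0.9 [-0.8  5.8 -2.3] 0.016
1.0 [-1.3  7.3 -2.2] 0.0157
24.4833 29.998539090156555 [-1.4  6.4 -3.5] [ 0.5806 -0.1173  0.1637]
```

View pics/side4.png

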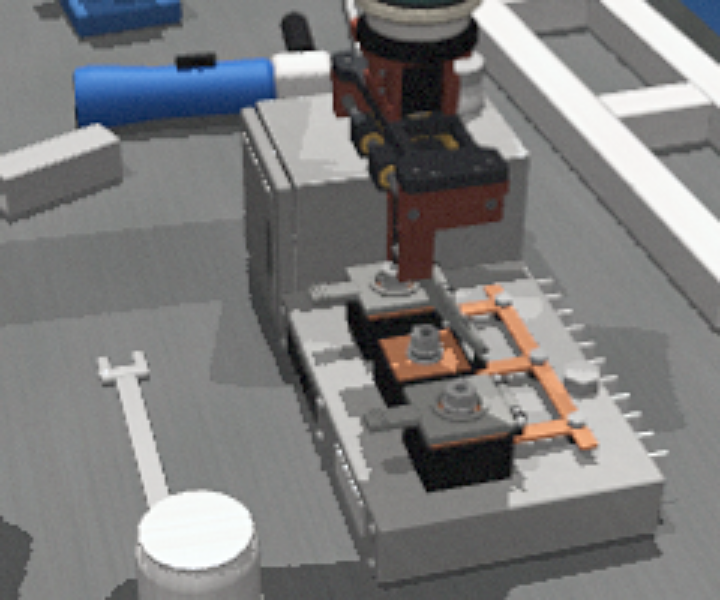

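The crop shows cap b held open by the fingers at about (460,310). Caps a (460,410) and c (390,285) are level, the door at (265,220) is flush, and the other things look undisturbed.

```bash
python3 -c "
from bench import *
print(close_job())"
```

```text
the job is handed in; nothing more can be done
None
```

Job handed in at about 24.5 s of the 54 s: the door is shut, bolt b was the loose one (sunk about 6.5 mm), and its cap is held open at about 57° with caps a and c shut; the hand-in call returned no verdict.

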